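Bring the rolling loaf to the middle of its tray and set it on the scale

ROBOT

A 6-joint arm with a two-finger parallel gripper is mounted at the origin on the work surface. World frame = base frame: x ahead of the robot, y to its left, z up, the work surface at z = 0. Lengths are in mm, angles in rad, forces in N, time in s.
With the tool pointing down it reaches from about 275 to 825 mm from the base axis. Payload 4.9 kg.
Tool frame: the origin (TCP) lies midway between the tips of the shut fingers; the grasp point (between the pads) lies robot.hold_point_z behind it (robot.hold_point_z is the distance from the TCP to the grasp point, in mm); z points along the fingers, y is the line along which they close (so a half turn about z gives the same grasp; the last joint's range is limited). The gripper opens to 85 mm and grips with 20 to 120 N. Pads are 22 mm wide; open, the fingers measure 114 mm over their backs; the gripper's body (76 mm by 85 mm) begins 54 mm behind the grasp point. The pads swing forward as they close: fully open they stand 13 mm farther back than shut.
Start: joints at [-1.442, 0.326, -0.193, 1.052, 0, 1.437], TCP at [142.893, -531.131, 193.981] pointing down, gripper open.
Joint ranges: [-2.65, 2.65], [-0.97, 1.79], [-1.3, 1.35], [-1.93, 2.1], [-1.47, 1.37], [-3.14, 3.14]. Speed limits (rad/s): [2.57, 2.57, 3.14, 3.14, 3.14, 3.14].

INTERFACE

Orientations are given as [roll, pitch, yaw] about the fixed x, y, z axes, in that order (R = Rz(yaw) Ry(pitch) Rx(roll)).
In Python, from plant import read_state, vision, order, robot gives the robot as it stands.
- The arm moves only by the tool send_rows, never from a script. Its argument "deltas" is a list of rows, each a list of 4 numbers: the shift along the tool's x, y, z as a fraction of full scale, then the turn about the tool's z as a fraction of full scale. In form: [[dx, dy, dz, spin], ...]. A call has 1 to 8 rows; each row shifts and turns the commanded pose from where the row before left it, along the tool's axes as they then stand; what a row does not reach is not made up. Full scale, the value 1, is 40 mm for a shift and 6 degrees for a turn. A row lasts 1/8 s, in which the tool goes at most 62.5 mm and 10.7 degrees, less where a joint would pass 70% of its speed; a pose out of reach is approached as far as the arm can. A call with a number of a shift or a turn outside -1 to 1 is refused whole. A call with a gripper value outside its range is refused whole. "hand" is the closure, from 0 (fully open) to 1 (shut), set as the call begins (left out, the last holds). The fingers move at their own pace and stop on an object; "force" is the grip in N (left out, the last holds). Time passes only in rows, so rows that do not move let the fingers close. It gives the time, the measured TCP pose, the force, the opening and the grip force at its end, in the units of the state.
- read_state(): the state, without advancing time (a new reading comes with each control period).
- vision.get_image(name): name is "side" or "top" or "wrist"; returns a dict with "color" (384x512x3 uint8, red, green, blue), "range_z" (384x512 float32, mm along the optical axis (not along the pixel's ray), 0 where there is no reading), "intrinsics" (3x3 intrinsics, pixels), "T" (4x4, takes a point from camera to world coordinates); the wrist camera has in their place "T_tool_cam" (4x4, takes a point from camera to tool coordinates, whose origin is the TCP and whose axes are the flange's). Camera axes: x right, y down, z forward; pixel columns grow to the right and rows downward; lengths in mm; the calibration is good to about 2 mm. The wrist camera is an equidistant fisheye: a pixel r from the principal point sees the ray r / f radians off the axis. A picture is of the moment at which its call begins: read the wrist's pose just before it.
- order.hand_in(): hands the job in; it is judged then, once.
The state is a dict: "clock": time; "q": joint angles; "dq": joint speeds; "joint_efforts": joint torques, N m; "tcp_pos": TCP position; "tool_rot": TCP orientation; "wrist_force": force on the tool from outside, world axes, zero at the start; "moment": the same for the moment, N m; "grip_width": finger opening in mm; "finger_force": force on a finger pad.
Only numpy, scipy, OpenCV 4.12 (cv2) and the standard library are available. Lean on these libraries where they do the work, as an engineer would, in place of code of your own. Each camera call takes 0.05 s, during which the arm holds its last target. There are 200 camera calls.

TASK

Weigh the loaf on its tray: lift the bread tray by its handle, tilt it just enough to bring the loaf from the end where it lies to the middle, under the handle, and keep it there, without letting it bang into the end rails, while you carry the tray to the counter scale. Set the tray down gently and squarely on the middle of the pan and let go, with the loaf lying still in the middle of the tray. Do not touch the bread, and leave the jars and the napkin dispenser alone.

Things in the scene. Friction and masses are not known exactly. Their poses are not given: they have to be found in the camera images.
- tray: Light-wood bread tray with a springy wire handle. Origin: centre of its underside; y along its 340 mm length, the way the loaf rolls; x across its 246 mm width (260 mm over the wires, at y = 0); z up. Flat floor, top at z = 10 mm. End rails: inner faces at y = +-160 mm, tops at z = 30 mm; side rails: inner faces at x = +-113 mm, tops at z = 36 mm. About 0.48 kg. Same either way round.
- tray_grip (a point): Middle of the wooden grip on the wire handle, 185 mm above the tray's underside. The grip lies along the tray's x: 150 mm long, 22 mm thick (y), 28 mm high (171 to 199 mm up); pinch it from above across its thickness. The handle flexes like a hinge along x, 30 mm above the underside, of 9 N m/rad: the carried tray sags at the loaf's end by about 0.44 rad per metre of the loaf off the middle.
- tray_mid (a point): Point over the middle of the tray, 70 mm above its underside: where the loaf's centre is when it lies in the middle; axes as the tray's. Turning the tray by +a rad about its x axis lifts the +y end, and the loaf then accelerates along -y at about 6.8*a m/s2.
- loaf: Crusty loaf, round in section with round ends, radius 60 mm, 210 mm long, about 0.4 kg, lying across the tray (along the tray's x). Origin: its centre; x along the loaf, y and z turn as it rolls. Starts at rest 55 to 90 mm from the tray's middle, towards either end (meets an end rail at about 115 mm). Rolls almost freely, staying put only on slopes below about 0.005 rad. Bangs over 20 N spoil it.
- scale: Counter scale, fixed: white housing 280 mm wide (y), a keypad sloping down towards -x as far as x = -175 mm, and a flat stainless pan on top. Origin: on the counter under the middle of the housing; x away from the keypad, y along the pan's longer side, z up. The tray is to stand with its y along the scale's y, either way round.
- scale_pan (a point): Centre of the top face of the scale's pan, 70 mm above the counter; axes as the scale's. The pan is flat, level and without a rim, 210 mm (x) by 250 mm (y); the tray overhangs it at its ends and sides. The scale takes at most 40 N.
- honey: Amber honey jar with a brass lid, 68 mm across, 90 mm tall, at the back of the counter; leave it alone. Origin: centre of its underside.
- jam: Dark red jam jar with a white lid, 60 mm across, 75 mm tall, at the back of the counter; leave it alone. Origin: centre of its underside.
- napkins: Steel napkin dispenser, 90 x 100 x 100 mm, at the back of the counter; leave it alone. Origin: centre of its underside.
Not all that is in view belongs to the job. Of the things that look like the loaf, the middle-sized one is meant.

How it is judged:
By the outcome, as a careful person would: the job done as asked, in the order asked, and still so for the second after the job is handed in, with the robot touching nothing.
It also fails if it takes over 54 s, if anything falls off the work surface, if the arm or the gripper's body presses on something with over 40 N, if the wrist force passes 120 N, or if a joint passes its speed limit or range.

## Working session

There is one attempt and no reset: what is moved stays moved. The work goes in short steps, Python scripts to look and compute and a tool call to move; the robot and the scene stay as the last step left them, time stands still between calls to the robot, and variables do not carry over. Pictures are saved under pics/ and viewed, at most 10 in all, crops included, and the job is handed in when it is done.

Besides the shell and the picture viewer there is one more tool, called after "Emit:" by a JSON object that holds its "api" and its "payload". send_rows: Moves the arm, as the interface text tells. Shift numbers are shares of 40 mm and turn numbers shares of 6 degrees, none past 1 either way. Its arguments: {"type":"object","properties":{"deltas":{"type":"array"},"hand":{"type":"number"},"force":{"type":"number"}},"required":["deltas"]}

```bash
mkdir -p pics; ls; cat > h.py <<'E'
from plant import read_state, vision, order, robot
import numpy as np, cv2
def pts(im):
    K=im["intrinsics"];Z=im["range_z"];v,u=np.mgrid[:Z.shape[0],:Z.shape[1]]
    P=np.stack([(u-K[0,2])/K[0,0]*Z,(v-K[1,2])/K[1,1]*Z,Z,np.ones_like(Z)],-1)@im["T"].T
    P=P[...,:3]; P[Z==0]=np.nan; return P
E
python3 - <<'E'
from h import *
s=read_state();print(s);print(robot, getattr(robot,'hold_point_z',None))
for n in("top","side"):
    im=vision.get_image(n);np.savez(n+".npz",**im)
    cv2.imwrite(f"pics/{n}0.png",cv2.resize(im["color"][...,::-1],(800,600)));print(n,im["T"].round(3).tolist())
E
```

```text
pics
{'clock': 0.0, 'q': array([-1.44219600e+00,  3.26909314e-01, -1.93592643e-01,  1.05199125e+00,
        3.50419731e-06,  1.43660287e+00]), 'dq': array([-0.0018568 ,  0.0016751 ,  0.00032068, -0.00094074, -0.00024994,
        0.00029   ]), 'joint_efforts': array([-5.75321283e-04, -4.43395579e+01,  2.62441117e+01,  1.53048139e-02,
       -7.84114354e-05, -1.31318581e-05]), 'tcp_pos': array([ 142.81118861, -530.46979986,  193.21738162]), 'tool_rot': array([-3.13991149e+00, -2.30500380e-04,  2.62793585e-01]), 'wrist_force': array([-0.3196454 , -0.06545275,  0.25714772]), 'moment': array([ 0.05754228,  0.04487056, -0.02654992]), 'finger_force': 0.0, 'grip_width': 85.49767612744895}
<Robot object at 0x7fbcaf9efb60> 18.700000000000003
top [[0.011, -0.994, 0.109, 357.415], [-1.0, -0.013, -0.016, 110.112], [0.018, -0.108, -0.994, 1432.149], [0.0, 0.0, 0.0, 1.0]]
side [[-0.989, -0.095, 0.113, 310.54], [-0.147, 0.71, -0.688, 1200.386], [-0.015, -0.697, -0.717, 1245.553], [0.0, 0.0, 0.0, 1.0]]
```

View pics/top0.png

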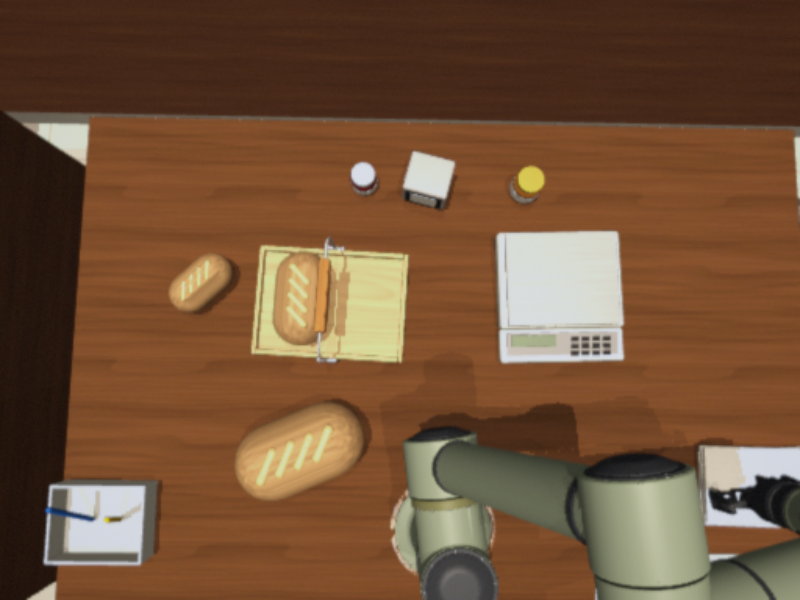

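View pics/side0.png

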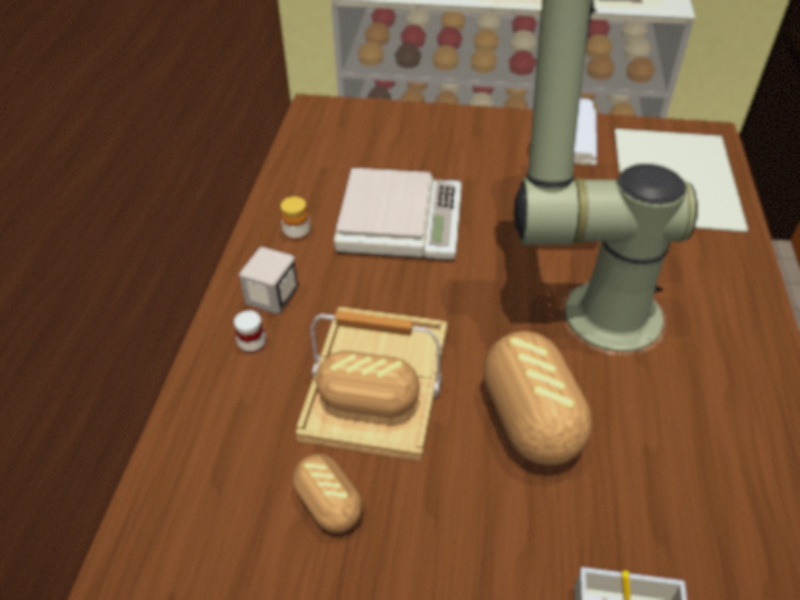

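The top view shows the tray at about px (330,303), with the loaf at its left (+y) end. The scale is at (560,290), and the small roll sits just left of the tray at (200,283). The side view agrees. Next I measure these from depth.

```bash
cat >> h.py <<'E'
HSV=lambda im:cv2.cvtColor(np.ascontiguousarray(im["color"]),cv2.COLOR_RGB2HSV)
def rect(p):
    (c,s,a)=cv2.minAreaRect(p[:,:2].astype(np.float32)); return np.round(c,1),np.round(s,1),round(a,2)
def loaf(im,y0,y1,x0=380,x1=640,zoff=0):
    # loaf centre by cylinder fit of points above the rails, sphere/cyl radius 60, in world xy
    P=pts(im).reshape(-1,3); h=HSV(im).reshape(-1,3)
    return P,h
E
python3 - <<'E'
from h import *
im={k:v for k,v in np.load("top.npz").items()};P=pts(im);H=HSV(im)
def box(u0,u1,v0,v1):  # 800-scale px
    k=.64; return P[int(v0*k):int(v1*k),int(u0*k):int(u1*k)].reshape(-1,3),H[int(v0*k):int(v1*k),int(u0*k):int(u1*k)].reshape(-1,3)
p,h=box(240,420,230,375)
for lo,hi in((4,20),(20,45),(45,150),(150,170),(170,215)):
    q=p[(p[:,2]>lo)&(p[:,2]<hi)];print(lo,hi,len(q),rect(q),np.nanmedian(q[:,2]))
q=p[(p[:,2]>170)]; print("hsv grip",np.median(h[p[:,2]>170],0)); 
q=p[(p[:,2]>110)&(p[:,2]<150)];print("loaf top",q[:,2].max(),rect(q))
p,h=box(480,640,220,370)
for lo,hi in((60,85),(20,60)):
    q=p[(p[:,2]>lo)&(p[:,2]<hi)];print("scale",lo,hi,len(q),rect(q),np.median(q[:,2]))
p,h=box(160,238,245,320);q=p[p[:,2]>8];print("small",q.min(0),q.max(0))
p,h=box(230,370,395,505);q=p[p[:,2]>8];print("big",q.min(0),q.max(0))
for n,b in(("jam",(345,382,155,200)),("napk",(398,460,148,212)),("honey",(505,550,160,206))):
    p,h=box(*b);q=p[p[:,2]>15];print(n,q.min(0).round(),q.max(0).round())
E
```

```text
4 20 4198 (array([505.2, 266.3]), array([335.1, 413.4]), 0.69) 10.26015847671124
20 45 1017 (array([498.7, 259.6]), array([340.4, 267.2]), 87.38) 33.361177401835675
45 150 1536 (array([512.7, 305. ]), array([159.5, 254.5]), 74.05) 121.76507940256113
150 170 7 (array([495.9, 258.5]), array([  3.7, 249.3]), 87.33) 160.93677525169778
170 215 417 (array([495.9, 259.2]), array([ 22.4, 236.7]), 87.29) 198.1578619254517
hsv grip [ 16. 163. 207.]
loaf top 149.94130448561805 (array([500.2, 310.4]), array([108.4, 258.2]), 87.25)
scale 60 85 4234 (array([ 558.7, -260.4]), array([211.4, 251.4]), 1.87) 70.56770836034832
scale 20 60 2318 (array([ 519.7, -261.6]), array([293.2, 282.3]), 1.86) 41.8657546900273
small [472.99048888 477.98236476   8.06422677] [633.52165917 647.66743283  96.44365194]
big [ 49.84207446 171.71394777   8.00061585] [290.64453638 469.39684392 170.25233281]
jam [756. 161.  17.] [813. 219.  85.]
napk [725. -14.  16.] [833.  97. 109.]
honey [ 742. -218.   16.] [ 807. -152.   99.]
```

```bash
cat >> h.py <<'E'
def plan(p0,yaw0,p1,yaw1,N,prof=None):
    s=np.linspace(0,1,N+1) if prof is None else prof
    p0=np.array(p0,float);p1=np.array(p1,float);R=[];y=yaw0;p=p0.copy()
    for k in range(1,len(s)):
        t=p0+(p1-p0)*s[k];d=t-p;dyaw=(yaw1-yaw0)*(s[k]-s[k-1])
        c,sn=np.cos(y),np.sin(y)
        r=np.round([(c*d[0]+sn*d[1])/40,(sn*d[0]-c*d[1])/40,-d[2]/40,-np.degrees(dyaw)/6],3)
        dx,dy=r[0]*40,r[1]*40; p=p+[c*dx+sn*dy,sn*dx-c*dy,-r[2]*40]; y-=np.radians(r[3]*6); R.append(r.tolist())
    for i in range(0,len(R),8): print(R[i:i+8])
E
python3 - <<'E'
from h import *
s=read_state()
n=28;t=np.linspace(0,1,n+1)
plan(s['tcp_pos'],s['tool_rot'][2],[496.5,259.3,270],np.pi-.0457,n)
im={k:v for k,v in np.load("top.npz").items()};P=pts(im).reshape(-1,3)
# loaf fit
from scipy.optimize import least_squares
m=(P[:,2]>95)&(P[:,2]<135)&(abs(P[:,0]-500)<60)&(P[:,1]>275)&(P[:,1]<375);q=P[m]
f=least_squares(lambda a:np.hypot((q[:,1]-a[0])-(a[1])*(q[:,0]-500),q[:,2]-70)-60,[320,0],loss='soft_l1')
print(f.x,len(q),np.median(abs(f.fun)),q[:,2].max())
E
```

```text
[[0.488, -0.599, -0.069, -0.966], [0.546, -0.546, -0.068, -0.966], [0.599, -0.489, -0.069, -0.966], [0.645, -0.426, -0.068, -0.966], [0.684, -0.358, -0.069, -0.966], [0.717, -0.287, -0.068, -0.966], [0.743, -0.214, -0.069, -0.966], [0.76, -0.137, -0.068, -0.966]]
[[0.771, -0.06, -0.069, -0.966], [0.772, 0.018, -0.068, -0.966], [0.767, 0.096, -0.069, -0.966], [0.753, 0.173, -0.068, -0.966], [0.732, 0.248, -0.069, -0.966], [0.703, 0.321, -0.068, -0.966], [0.666, 0.39, -0.069, -0.966], [0.625, 0.455, -0.068, -0.966]]
[[0.574, 0.517, -0.069, -0.966], [0.52, 0.571, -0.068, -0.966], [0.46, 0.622, -0.069, -0.966], [0.394, 0.664, -0.068, -0.966], [0.326, 0.701, -0.069, -0.966], [0.252, 0.73, -0.068, -0.966], [0.178, 0.752, -0.069, -0.966], [0.101, 0.766, -0.068, -0.966]]
[[0.023, 0.772, -0.069, -0.966], [-0.055, 0.771, -0.068, -0.966], [-0.132, 0.761, -0.069, -0.966], [-0.209, 0.744, -0.068, -0.966]]
[ 3.1817606e+02 -2.9446245e-02] 930 1.6036171597849886 134.80348981007933
```

Emit:
{"api": "send_rows", "payload": {"deltas": [[0.49,-0.6,-0.2,-0.97],[0.55,-0.55,-0.2,-0.97],[0.6,-0.49,-0.2,-0.97],[0.645,-0.425,-0.2,-0.97],[0.685,-0.36,-0.2,-0.97],[0.72,-0.29,-0.2,-0.97],[0.74,-0.21,-0.2,-0.97],[0.76,-0.14,-0.2,-0.97]], "hand": 0}}

```text
clock: 1.1
tcp_pos: [243.9, -303.7, 258.0]
tool_rot: [-3.141, -0.0, 1.079]
wrist_force: [0.3, -0.2, -0.1]
grip_width: 85.4
finger_force: 0.0
```

Emit:
{"api": "send_rows", "payload": {"deltas": [[0.77,-0.06,-0.2,-0.97],[0.77,0.02,-0.2,-0.97],[0.77,0.1,0,-0.97],[0.75,0.17,0,-0.97],[0.73,0.25,0,-0.97],[0.7,0.32,0,-0.97],[0.67,0.39,0,-0.97],[0.625,0.455,0,-0.97]]}}

```text
clock: 2.1
tcp_pos: [343.8, -77.9, 273.8]
tool_rot: [-3.141, -0.0, 1.891]
wrist_force: [0.6, 0.1, -0.6]
grip_width: 85.3
finger_force: 0.0
```

Emit:
{"api": "send_rows", "payload": {"deltas": [[0.57,0.52,0,-0.97],[0.52,0.57,0,-0.97],[0.46,0.62,0,-0.97],[0.39,0.66,0,-0.97],[0.33,0.7,0,-0.97],[0.25,0.73,0,-0.97],[0.18,0.75,0,-0.97],[0.1,0.77,0,-0.97]]}}

```text
clock: 3.1
tcp_pos: [443.0, 148.2, 273.6]
tool_rot: [-3.141, -0.001, 2.704]
wrist_force: [-0.8, -0.5, 0.4]
grip_width: 85.2
finger_force: 0.0
```

Emit:
{"api": "send_rows", "payload": {"deltas": [[0.02,0.77,0,-0.97],[-0.055,0.77,0,-0.97],[-0.13,0.76,0,-0.97],[0,0,0,0],[0,0,0,0]]}}

```text
clock: 3.72
tcp_pos: [479.3, 231.6, 273.5]
tool_rot: [-3.141, -0.001, 3.005]
wrist_force: [0.9, -0.8, -0.9]
grip_width: 85.1
finger_force: 0.0
```

```bash
python3 - <<'E'
from h import *
s=read_state()
print(s['tcp_pos'],s['tool_rot'])
plan(s['tcp_pos'],s['tool_rot'][2],[496.5,259.3,273.5],np.pi-.0457,1)
E
```

```text
[479.34845787 231.58173967 273.53521596] [-3.14066111e+00 -1.10273204e-03  3.00467790e+00]
[[-0.33, 0.745, 0.001, -0.871]]
```

Emit:
{"api": "send_rows", "payload": {"deltas": [[-0.33,0.745,0,-0.87],[0,0,0.4,0],[0,0,0.7,0],[0,0,0.7,0],[0,0,0.5,0],[0,0,0.25,0],[0,0,0.12,0],[0,0,0,0]]}}

```text
clock: 4.72
tcp_pos: [497.3, 259.6, 167.6]
tool_rot: [3.141, 0.0, 3.096]
wrist_force: [0.4, -0.3, 0.8]
grip_width: 85.5
finger_force: 0.0
```

```bash
python3 - <<'E'
from h import *
s=read_state();print(s['tcp_pos'],s['tool_rot'],s['wrist_force'],s['moment'])
im=vision.get_image("wrist");cv2.imwrite("pics/w1.png",cv2.resize(im["color"][...,::-1],(640,480)));print(im["T_tool_cam"].round(3).tolist())
E
```

```text
[497.26394343 259.61039182 167.60528859] [3.14144125e+00 4.56486357e-04 3.09607098e+00] [ 0.43311799 -0.34719532  0.815853  ] [-0.04671795  0.03062407 -0.03228661]
[[0.0, -0.959, -0.284, 72.351], [1.0, -0.0, 0.001, -0.772], [-0.001, -0.284, 0.959, -178.719], [0.0, 0.0, 0.0, 1.0]]
```

View pics/w1.png

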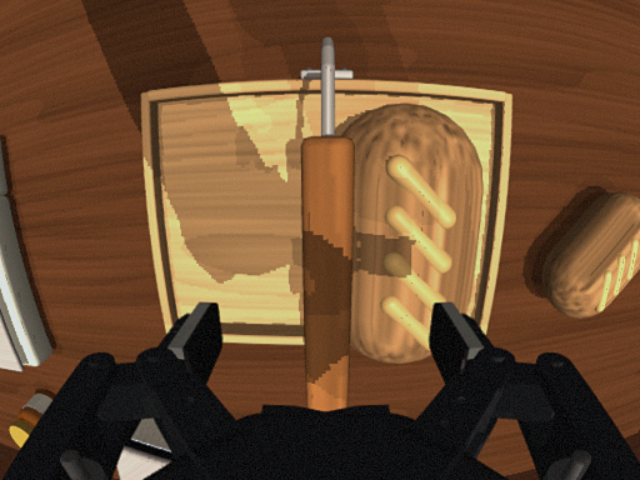

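The wrist view shows the grip centred between the fingers (grip at about 328, finger mid about 325) and aligned with them. The loaf lies to its right. I close the gripper.

Emit:
{"api": "send_rows", "payload": {"deltas": [[0,0,0,0],[0,0,0,0],[0,0,0,0],[0,0,0,0],[0,0,0,0]], "hand": 1, "force": 60}}

```text
clock: 5.4
tcp_pos: [497.1, 259.8, 167.2]
tool_rot: [3.142, -0.0, 3.097]
wrist_force: [-0.3, -0.5, -0.3]
grip_width: 0.1
finger_force: 0.0
```

```bash
cat >> h.py <<'E'
from scipy.optimize import least_squares
def wl(verbose=True):
    s=read_state();im=vision.get_image("wrist");K=im["intrinsics"];Z=im["range_z"]
    v,u=np.mgrid[:Z.shape[0],:Z.shape[1]];x=(u-K[0,2]);y=(v-K[1,2]);r=np.hypot(x,y)+1e-9;th=r/K[0,0]
    t=np.tan(th)*Z/r;P=np.stack([x*t,y*t,Z,np.ones_like(Z)],-1)@im["T_tool_cam"].T
    P=P[...,:3].reshape(-1,3);ok=(Z.ravel()>0)&(th.ravel()<1.4)
    return s,P,ok,im
def meas():
    s,P,ok,im=wl();h=HSV(im).reshape(-1,3)
    a=ok&(abs(P[:,0])<95)&(abs(P[:,1])<158)
    # floor plane: z = c + k*y in tool frame (tray underside 10 lower)
    for zt in [np.median(P[a&(P[:,2]>120)][:,2])]: pass
    f=a&(abs(P[:,2]-zt)<12)&(abs(P[:,1])<140); q=P[f]
    fl=least_squares(lambda p:q[:,2]-p[0]-p[1]*q[:,1]-p[2]*q[:,0],[zt,0,0],loss='soft_l1',f_scale=1.).x
    zc=fl[0]-60
    l=a&(P[:,2]<zc-25)&(P[:,2]>zc-68)&(abs(P[:,1])<150)&(P[:,0]>-60)
    y0=np.median(P[l][:,1]) if l.sum() else 0
    l&=(abs(P[:,1]-y0)<65); w=P[l]
    g=least_squares(lambda p:np.hypot(w[:,1]-p[0]-p[1]*w[:,0],w[:,2]-zc-fl[1]*w[:,1])-60,[y0,0],loss='soft_l1',f_scale=1.)
    rl=ok&(abs(P[:,0])<95)&(abs(P[:,2]-fl[0]+20)<5)  # end rail tops
    e=[P[rl&(sg*P[:,1]>150)&(sg*P[:,1]<195)][:,1] for sg in(1,-1)]
    print("t",round(s['clock'],2),"tcp",s['tcp_pos'].round(1),"rot",s['tool_rot'].round(4),"F",s['wrist_force'].round(2),"M",s['moment'].round(3),"w",round(s['grip_width'],1))
    print(" floor z,ky,kx",fl.round(4),"n",len(q)," loaf y",g.x.round(3),"n",len(w),"res",np.median(abs(g.fun)).round(2),"rails",[(len(i),np.median(i).round(1) if len(i) else None) for i in e])
E
python3 -c "
from h import *
meas()"
```

```text
t 5.4 tcp [497.1 259.8 167.2] rot [ 3.1416 -0.      3.0965] F [-0.31 -0.46 -0.26] M [-0.006  0.015  0.006] w 0.1
 floor z,ky,kx [ 1.583689e+02 -1.000000e-03 -5.000000e-04] n 15374  loaf y [5.9371e+01 2.0000e-02] n 16531 res 0.97 rails [(1304, np.float64(163.2)), (1286, np.float64(-163.1))]
```

```bash
python3 - <<'E'
from h import *
im=vision.get_image("wrist");cv2.imwrite("pics/w2.png",im["color"][150:,60:460][...,::-1]);print(read_state()['grip_width'],read_state()['finger_force'])
s=vision.get_image("side");P=pts(s);m=(P[...,2]>165)&(P[...,2]<205)&(abs(P[...,1]-259)<40)&(HSV(s)[...,1]>140);q=P[m];print(len(q),q.min(0),q.max(0))
v,u=np.argwhere(m).mean(0).astype(int) if len(q) else (210,240)
cv2.imwrite("pics/s2.png",cv2.resize(s["color"][v-50:v+60,u-70:u+80][...,::-1],None,fx=4,fy=4))
E
```

```text
-0.08470114650847468 0.0
596 [428.40157821 219.03787669 165.32817893] [1239.15015494  298.99701277  204.89114794]
```

View pics/s2.png

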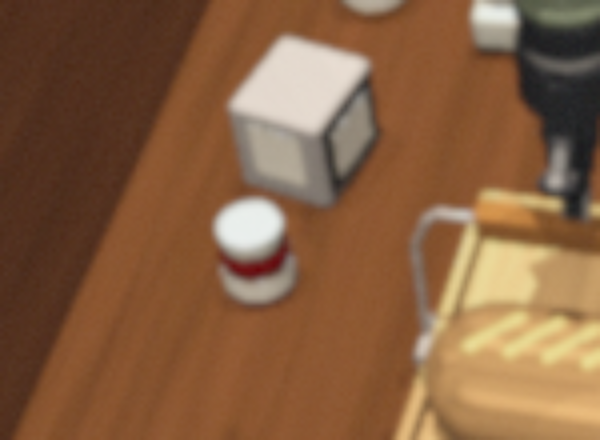

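View pics/w2.png

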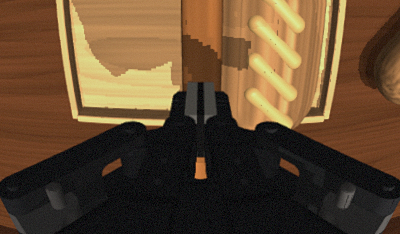

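```bash
python3 - <<'E'
from h import *
im=cv2.imread("pics/w2.png");cv2.imwrite("pics/w3.png",cv2.resize(im[40:190,140:270],None,fx=4,fy=4,interpolation=cv2.INTER_CUBIC))
E
```

```text
(no output)
```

View pics/w3.png

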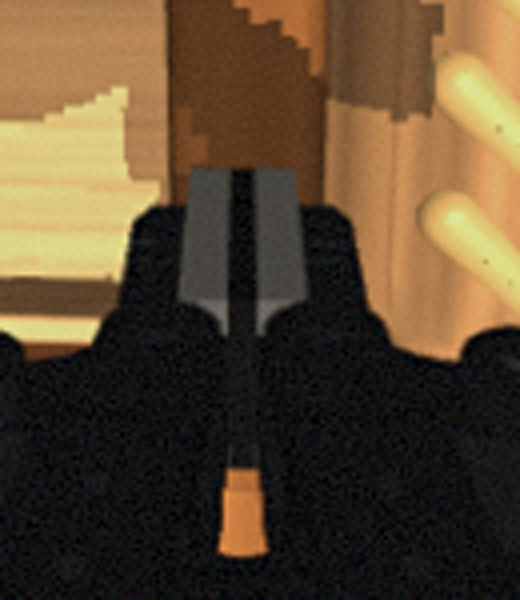

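```bash
python3 - <<'E'
from h import *
s,P,ok,im=wl();P=P.reshape(384,512,3)
# crop px (x,y)/4+(140,40)+(60,150)
for n,(x,y) in dict(grip=(240,80),gripL=(185,150),padL=(210,200),padR=(275,200),gripnear=(243,520),gap=(242,230)).items():
    u=x//4+200;v=y//4+190;print(n,u,v,P[v-1:v+2,u-1:u+2].reshape(-1,3).round(0)[[0,4,8]].tolist())
E
```

```text
grip 260 210 [[20.0, -1.0, -32.0], [19.0, -1.0, -31.0], [19.0, -0.0, -31.0]]
gripL 246 227 [[10.0, -9.0, -30.0], [9.0, -8.0, -31.0], [9.0, -8.0, -31.0]]
padL 252 240 [[11.0, -5.0, -49.0], [11.0, -5.0, -51.0], [11.0, -4.0, -51.0]]
padR 268 240 [[11.0, 3.0, -49.0], [11.0, 3.0, -51.0], [11.0, 4.0, -52.0]]
gripnear 260 320 [[-55.0, -1.0, -31.0], [-56.0, -1.0, -31.0], [-56.0, -0.0, -32.0]]
gap 260 247 [[11.0, -1.0, -57.0], [11.0, -1.0, -58.0], [11.0, -0.0, -59.0]]
```

Emit:
{"api": "send_rows", "payload": {"deltas": [[0,0,0,0],[0,0,0,0],[0,0,0,0],[0,0,0,0]], "hand": 0}}

```text
clock: 6.1
tcp_pos: [497.1, 259.8, 167.2]
tool_rot: [-3.142, 0.0, 3.096]
wrist_force: [-0.3, 0.5, -0.2]
grip_width: 72.3
finger_force: 0.0
```

```bash
python3 - <<'E'
from h import *
s,P,ok,im=wl();P=P.reshape(384,512,3)
print(s['tcp_pos'],s['grip_width'])
c=im["color"].astype(int).max(-1)
m=(c<90)&(P[...,2]<20)&(P[...,2]>-120)&(abs(P[...,1])<75)&(np.arange(384)[:,None]>200)
q=P[m]
for lo in range(-110,20,10):
    w=q[(q[:,2]>=lo)&(q[:,2]<lo+10)]
    if len(w): print(lo,len(w),"x",w[:,0].min().round(),w[:,0].max().round(),"y",np.percentile(w[:,1],[0,25,75,100]).round())
cv2.imwrite("pics/w4.png",np.hstack([im["color"][150:,60:460][...,::-1]]))
E
```

```text
[497.07772627 259.77526209 167.18926774] 72.33736434487078
-110 3904 x -13.0 18.0 y [-69. -58.  56.  68.]
-100 4313 x -13.0 15.0 y [-69. -52.  50.  67.]
-90 900 x -1.0 14.0 y [-66. -41.  40.  63.]
-80 1026 x -12.0 12.0 y [-50. -37.  36.  49.]
-70 1016 x -11.0 12.0 y [-51. -37.  36.  49.]
-60 790 x -12.0 12.0 y [-50. -37.  36.  49.]
-50 160 x -10.0 11.0 y [-41. -37.  35.  39.]
-40 522 x -31.0 25.0 y [-10.   0.   5.  10.]
-30 520 x -47.0 24.0 y [-11. -10.  10.  11.]
```

The closed fingers went over the grip. The depth image puts their real tips about 33 mm short of the stated TCP, so I descend about 33 mm further and grasp again.

Emit:
{"api": "send_rows", "payload": {"deltas": [[0,0,0.1,0],[0,0,0.3,0],[0,0,0.3,0],[0,0,0.13,0],[0,0,0,0]], "hand": 0}}

```text
clock: 6.78
tcp_pos: [496.6, 259.6, 133.2]
tool_rot: [-3.141, -0.001, 3.097]
wrist_force: [-0.6, 0.3, 0.9]
grip_width: 85.1
finger_force: 0.0
```

Emit:
{"api": "send_rows", "payload": {"deltas": [[0,0,0,0],[0,0,0,0],[0,0,0,0],[0,0,0,0],[0,0,0,0]], "hand": 1, "force": 60}}

```text
clock: 7.4
tcp_pos: [497.3, 260.0, 134.4]
tool_rot: [3.141, 0.001, 3.097]
wrist_force: [0.0, 0.6, 2.5]
grip_width: 21.0
finger_force: 59.5
```

```bash
python3 -c "
from h import *
meas()"
```

```text
t 7.4 tcp [497.3 260.  134.4] rot [3.1410e+00 6.0000e-04 3.0965e+00] F [0.   0.57 2.46] M [ 0.137  0.12  -0.063] w 21.0
 floor z,ky,kx [ 1.255845e+02 -3.000000e-04 -9.000000e-04] n 16934  loaf y [5.8965e+01 5.0000e-02] n 18567 res 1.21 rails [(1506, np.float64(162.9)), (1539, np.float64(-163.2))]
```

The grip is held at 21 mm. The tray sits square in the tool frame and the loaf is at +59 mm. The interface has no tool tilt, so I'll move the loaf with its own inertia: slide the tray slowly toward −y to clear the small roll, then give a quick +y stroke.

Emit:
{"api": "send_rows", "payload": {"deltas": [[0,-0.015,0,0],[0,-0.03,0,0],[0,-0.045,0,0],[0,-0.06,0,0],[0,-0.075,0,0],[0,-0.09,0,0],[0,-0.105,0,0],[0,-0.12,0,0]]}}

```text
clock: 8.45
tcp_pos: [496.5, 238.4, 134.4]
tool_rot: [3.14, 0.001, 3.097]
wrist_force: [-0.1, 3.7, 4.8]
grip_width: 21.4
finger_force: 59.9
```

```bash
python3 -c "
from h import *
meas()"
```

```text
t 8.45 tcp [496.5 238.4 134.4] rot [3.1405e+00 8.0000e-04 3.0967e+00] F [-0.06  3.69  4.83] M [ 1.184 -0.033  0.013] w 21.4
 floor z,ky,kx [ 1.255816e+02  3.000000e-04 -1.400000e-03] n 16977  loaf y [6.1394e+01 5.4000e-02] n 18996 res 1.2 rails [(1507, np.float64(163.5)), (1525, np.float64(-162.7))]
```

Emit:
{"api": "send_rows", "payload": {"deltas": [[0,-0.12,0,0],[0,-0.13,0,0],[0,-0.13,0,0],[0,-0.13,0,0],[0,-0.13,0,0],[0,-0.13,0,0],[0,-0.13,0,0],[0,-0.12,0,0]]}}

```text
clock: 9.5
tcp_pos: [494.5, 197.5, 134.3]
tool_rot: [3.141, 0.001, 3.097]
wrist_force: [-0.1, 3.4, 4.7]
grip_width: 21.1
finger_force: 60.1
```

Emit:
{"api": "send_rows", "payload": {"deltas": [[0,-0.105,0,0],[0,-0.09,0,0],[0,-0.075,0,0],[0,-0.06,0,0],[0,-0.045,0,0],[0,-0.03,0,0],[0,-0.015,0,0],[0,0,0,0]]}}

```text
clock: 10.5
tcp_pos: [493.8, 180.8, 134.4]
tool_rot: [3.141, 0.001, 3.096]
wrist_force: [0.0, 3.6, 5.7]
grip_width: 21.2
finger_force: 60.2
```

```bash
python3 -c "
from h import *
meas()"
```

```text
t 10.5 tcp [493.8 180.8 134.4] rot [3.1407e+00 7.0000e-04 3.0965e+00] F [0.02 3.61 5.74] M [ 1.131 -0.033 -0.006] w 21.2
 floor z,ky,kx [ 1.255625e+02 -1.000000e-04 -1.100000e-03] n 16933  loaf y [5.909e+01 4.800e-02] n 18607 res 1.18 rails [(1511, np.float64(163.5)), (1524, np.float64(-162.6))]
```

Emit:
{"api": "send_rows", "payload": {"deltas": [[0,0.2,0,0],[0,0.45,0,0],[0,0.6,0,0],[0,0.55,0,0],[0,0.35,0,0],[0,0.15,0,0],[0,0,0,0]]}}

```text
clock: 11.42
tcp_pos: [498.1, 270.5, 134.4]
tool_rot: [-3.136, 0.002, 3.096]
wrist_force: [1.0, -2.3, 7.8]
grip_width: 21.1
finger_force: 60.4
```

```bash
python3 -c "
from h import *
meas();meas()"
```

```text
t 11.43 tcp [498.1 270.5 134.4] rot [-3.1364e+00  1.6000e-03  3.0962e+00] F [ 0.98 -2.27  7.84] M [-0.734  0.095  0.001] w 21.1
 floor z,ky,kx [ 1.255807e+02 -5.900000e-03 -2.200000e-03] n 18980  loaf y [12.018 -0.028] n 13208 res 0.9 rails [(1592, np.float64(162.2)), (1446, np.float64(-164.0))]
t 11.47 tcp [498.1 270.4 134.4] rot [-3.1366e+00  1.6000e-03  3.0960e+00] F [-0.1  -3.21  7.33] M [-0.687  0.131 -0.011] w 21.0
 floor z,ky,kx [ 1.255747e+02 -5.700000e-03 -1.900000e-03] n 18981  loaf y [13.099 -0.031] n 13230 res 0.89 rails [(1570, np.float64(162.3)), (1447, np.float64(-163.9))]
```

Emit:
{"api": "send_rows", "payload": {"deltas": [[0,-0.02,0,0],[0,-0.04,0,0],[0,-0.06,0,0],[0,-0.08,0,0],[0,-0.1,0,0],[0,-0.11,0,0],[0,-0.11,0,0],[0,-0.11,0,0]]}}

```text
clock: 12.52
tcp_pos: [497.0, 247.6, 134.4]
tool_rot: [3.141, 0.001, 3.097]
wrist_force: [0.5, 3.4, 6.2]
grip_width: 21.2
finger_force: 60.0
```

Emit:
{"api": "send_rows", "payload": {"deltas": [[0,-0.11,0,0],[0,-0.11,0,0],[0,-0.1,0,0],[0,-0.085,0,0],[0,-0.07,0,0],[0,-0.05,0,0],[0,-0.03,0,0],[0,-0.015,0,0]]}}

```text
clock: 13.52
tcp_pos: [495.9, 224.8, 134.4]
tool_rot: [3.141, 0.001, 3.096]
wrist_force: [-0.1, 4.2, 5.0]
grip_width: 21.1
finger_force: 60.1
```

```bash
python3 -c "
from h import *
meas();meas()"
```

```text
t 13.53 tcp [495.9 224.8 134.4] rot [3.1406e+00 8.0000e-04 3.0965e+00] F [-0.09  4.22  4.96] M [ 1.195 -0.042 -0.058] w 21.1
 floor z,ky,kx [ 1.255979e+02  3.000000e-04 -1.400000e-03] n 19039  loaf y [22.593 -0.061] n 13486 res 1.09 rails [(1512, np.float64(163.5)), (1516, np.float64(-162.7))]
t 13.57 tcp [495.9 224.7 134.4] rot [3.1407e+00 8.0000e-04 3.0964e+00] F [0.52 4.25 6.39] M [1.164 0.02  0.029] w 20.9
 floor z,ky,kx [ 1.255961e+02  2.000000e-04 -1.200000e-03] n 19026  loaf y [22.509 -0.06 ] n 13482 res 1.09 rails [(1515, np.float64(163.4)), (1523, np.float64(-162.7))]
```

Emit:
{"api": "send_rows", "payload": {"deltas": [[0,0.3,0,0],[0,0.45,0,0],[0,0.3,0,0],[0,0,0,0],[0,0,0,0]]}}

```text
clock: 14.25
tcp_pos: [497.9, 265.2, 134.4]
tool_rot: [-3.139, 0.001, 3.096]
wrist_force: [0.5, -0.1, 7.4]
grip_width: 21.2
finger_force: 60.2
```

```bash
python3 -c "
from h import *
meas();meas()"
```

```text
t 14.25 tcp [497.9 265.2 134.4] rot [-3.1386e+00  1.4000e-03  3.0961e+00] F [ 0.49 -0.13  7.44] M [-0.091  0.031  0.027] w 21.2
 floor z,ky,kx [ 1.255882e+02 -3.700000e-03 -2.000000e-03] n 18683  loaf y [ 1.567 -0.004] n 13182 res 0.83 rails [(1556, np.float64(162.6)), (1469, np.float64(-163.6))]
t 14.3 tcp [497.9 265.1 134.4] rot [-3.1386e+00  1.4000e-03  3.0960e+00] F [-0.18 -0.58  6.89] M [-0.094  0.016  0.067] w 21.1
 floor z,ky,kx [ 1.255864e+02 -3.600000e-03 -1.700000e-03] n 18703  loaf y [ 1.935 -0.006] n 13052 res 0.85 rails [(1561, np.float64(162.6)), (1472, np.float64(-163.5))]
```

The loaf is now about 2 mm from the middle and nearly at rest. I lift a little and watch the tilt.

Emit:
{"api": "send_rows", "payload": {"deltas": [[0,0,0,0],[0,0,-0.05,0],[0,0,-0.12,0],[0,0,-0.12,0],[0,0,-0.08,0]]}}

```text
clock: 14.98
tcp_pos: [497.0, 266.3, 148.5]
tool_rot: [-3.141, -0.001, 3.096]
wrist_force: [-0.9, 0.4, -8.3]
grip_width: 20.8
finger_force: 59.0
```

```bash
python3 -c "
from h import *
meas();meas()"
```

```text
t 14.97 tcp [497.  266.3 148.5] rot [-3.1409e+00 -1.0000e-03  3.0965e+00] F [-0.88  0.4  -8.31] M [ 0.021 -0.003  0.039] w 20.8
 floor z,ky,kx [ 1.256928e+02 -1.500000e-03 -1.300000e-03] n 18713  loaf y [ 2.528 -0.006] n 13025 res 0.85 rails [(1534, np.float64(162.8)), (1514, np.float64(-163.3))]
t 15.03 tcp [497.4 266.5 149.1] rot [-3.1413 -0.      3.0965] F [ 1.13  0.65 -7.66] M [0.046 0.013 0.025] w 20.8
 floor z,ky,kx [ 1.257076e+02 -1.300000e-03 -1.500000e-03] n 18707  loaf y [ 2.501 -0.006] n 13030 res 0.85 rails [(1525, np.float64(162.8)), (1511, np.float64(-163.4))]
```

```bash
python3 - <<'E'
from h import *
s=read_state();p=s['tcp_pos'];N=80
t=np.linspace(0,1,N);v=np.minimum(1,np.minimum(np.arange(1,N+1),np.arange(N,0,-1))/34.);S=np.r_[0,np.cumsum(v)/v.sum()]
print("peak a m/s2",np.diff(np.r_[0,v])[0]/v.sum()*.528/.125**2)
plan([497.2,266.4,149],3.0965,[558.7,-260.4,149],np.pi+.0326,N,S)
E
```

```text
peak a m/s2 0.021146433041301628
[[-0.001, -0.008, -0.0, -0.0], [-0.003, -0.017, -0.0, -0.001], [-0.004, -0.024, -0.0, -0.001], [-0.005, -0.033, -0.0, -0.002], [-0.007, -0.041, -0.0, -0.002], [-0.008, -0.049, -0.0, -0.003], [-0.009, -0.057, -0.0, -0.003], [-0.011, -0.066, -0.0, -0.004]]
[[-0.012, -0.074, -0.0, -0.004], [-0.013, -0.082, -0.0, -0.005], [-0.014, -0.09, -0.0, -0.005], [-0.016, -0.098, -0.0, -0.006], [-0.017, -0.107, -0.0, -0.006], [-0.018, -0.114, -0.0, -0.006], [-0.019, -0.123, -0.0, -0.007], [-0.021, -0.131, -0.0, -0.007]]
[[-0.022, -0.14, -0.0, -0.008], [-0.023, -0.147, -0.0, -0.008], [-0.024, -0.156, -0.0, -0.009], [-0.025, -0.164, -0.0, -0.009], [-0.026, -0.172, -0.0, -0.01], [-0.027, -0.181, -0.0, -0.01], [-0.029, -0.189, -0.0, -0.011], [-0.029, -0.197, -0.0, -0.011]]
[[-0.03, -0.205, -0.0, -0.012], [-0.032, -0.213, -0.0, -0.012], [-0.032, -0.222, -0.0, -0.013], [-0.033, -0.23, -0.0, -0.013], [-0.034, -0.238, -0.0, -0.013], [-0.035, -0.247, -0.0, -0.014], [-0.035, -0.254, -0.0, -0.014], [-0.037, -0.263, -0.0, -0.015]]
[[-0.037, -0.272, -0.0, -0.015], [-0.038, -0.27
[... 776 characters left out ...]
[-0.017, -0.182, -0.0, -0.01], [-0.017, -0.173, -0.0, -0.01], [-0.015, -0.165, -0.0, -0.009], [-0.015, -0.157, -0.0, -0.009], [-0.014, -0.149, -0.0, -0.008], [-0.012, -0.141, -0.0, -0.008]]
[[-0.012, -0.132, -0.0, -0.007], [-0.011, -0.124, -0.0, -0.007], [-0.011, -0.116, -0.0, -0.006], [-0.009, -0.107, -0.0, -0.006], [-0.009, -0.099, -0.0, -0.006], [-0.008, -0.091, -0.0, -0.005], [-0.007, -0.083, -0.0, -0.005], [-0.006, -0.074, -0.0, -0.004]]
[[-0.006, -0.066, -0.0, -0.004], [-0.005, -0.058, -0.0, -0.003], [-0.004, -0.05, -0.0, -0.003], [-0.004, -0.041, -0.0, -0.002], [-0.002, -0.033, -0.0, -0.002], [-0.002, -0.025, -0.0, -0.001], [-0.002, -0.017, -0.0, -0.001], [-0.001, -0.008, -0.0, -0.0]]
```

Emit:
{"api": "send_rows", "payload": {"deltas": [[-0.001,-0.008,-0.02,0],[-0.003,-0.017,-0.05,-0.001],[-0.004,-0.024,-0.08,-0.001],[-0.005,-0.033,-0.1,-0.002],[-0.007,-0.041,-0.1,-0.002],[-0.008,-0.049,-0.1,-0.003],[-0.009,-0.057,-0.1,-0.003],[-0.011,-0.066,-0.1,-0.004]]}}

```text
clock: 16.08
tcp_pos: [498.8, 254.5, 175.1]
tool_rot: [-3.142, 0.0, 3.098]
wrist_force: [0.5, -0.2, -7.6]
grip_width: 21.0
finger_force: 59.0
```

Emit:
{"api": "send_rows", "payload": {"deltas": [[-0.012,-0.074,-0.1,-0.004],[-0.013,-0.082,-0.1,-0.005],[-0.014,-0.09,-0.1,-0.005],[-0.016,-0.098,-0.1,-0.006],[-0.017,-0.107,-0.1,-0.006],[-0.018,-0.114,-0.1,-0.006],[-0.019,-0.123,-0.1,-0.007],[-0.021,-0.131,-0.1,-0.007]]}}

```text
clock: 17.08
tcp_pos: [502.7, 221.4, 207.1]
tool_rot: [-3.142, 0.0, 3.103]
wrist_force: [-0.0, -0.3, -8.8]
grip_width: 21.0
finger_force: 59.1
```

```bash
python3 -c "
from h import *
s=read_state();print(s['tcp_pos'],s['tool_rot'],s['wrist_force'],s['moment'])"
```

```text
[502.67336888 221.38028847 207.06151232] [-3.14155926e+00  5.71280358e-05  3.10300256e+00] [-0.03966023 -0.33665817 -8.80023565] [-0.00351668 -0.02092844  0.03128035]
```

Emit:
{"api": "send_rows", "payload": {"deltas": [[-0.022,-0.14,-0.1,-0.008],[-0.023,-0.147,-0.1,-0.008],[-0.024,-0.156,-0.1,-0.009],[-0.025,-0.164,-0.1,-0.009],[-0.026,-0.172,-0.1,-0.01],[-0.027,-0.181,-0.08,-0.01],[-0.029,-0.189,-0.05,-0.011],[-0.029,-0.197,-0.02,-0.011]]}}

```text
clock: 18.08
tcp_pos: [509.0, 167.1, 232.9]
tool_rot: [3.142, 0.0, 3.111]
wrist_force: [0.0, -0.2, -9.6]
grip_width: 20.9
finger_force: 59.1
```

```bash
python3 -c "
from h import *
s=read_state();print(s['tcp_pos'],s['tool_rot'],s['wrist_force'],s['moment'])"
```

```text
[509.02583228 167.13693477 232.8968554 ] [3.14158907e+00 1.54073862e-04 3.11103142e+00] [ 0.03788821 -0.22714267 -9.55635728] [-0.00750199  0.02147873  0.03643736]
```

Emit:
{"api": "send_rows", "payload": {"deltas": [[-0.03,-0.205,0,-0.012],[-0.032,-0.213,0,-0.012],[-0.032,-0.222,0,-0.013],[-0.033,-0.23,0,-0.013],[-0.034,-0.238,0,-0.013],[-0.035,-0.247,0,-0.014],[-0.035,-0.254,0,-0.014],[-0.037,-0.263,0,-0.015]]}}

```text
clock: 19.08
tcp_pos: [517.8, 91.8, 232.8]
tool_rot: [-3.142, 0.0, 3.122]
wrist_force: [-0.3, -0.5, -8.5]
grip_width: 20.9
finger_force: 59.1
```

Emit:
{"api": "send_rows", "payload": {"deltas": [[-0.037,-0.272,0,-0.015],[-0.038,-0.279,0,-0.016],[-0.037,-0.28,0,-0.016],[-0.037,-0.28,0,-0.016],[-0.036,-0.279,0,-0.016],[-0.036,-0.28,0,-0.016],[-0.035,-0.28,0,-0.016],[-0.035,-0.28,0,-0.016]]}}

```text
clock: 20.08
tcp_pos: [528.2, 2.4, 232.8]
tool_rot: [3.142, -0.0, 3.135]
wrist_force: [-0.5, -0.2, -8.2]
grip_width: 21.1
finger_force: 59.1
```

```bash
python3 -c "
from h import *
s=read_state();print(s['tcp_pos'],s['tool_rot'],s['wrist_force'],s['moment'])"
```

```text
[528.21228309   2.41919999 232.76742188] [ 3.14154790e+00 -1.62592140e-05  3.13539704e+00] [-0.4611829  -0.18591025 -8.19679639] [ 0.00191106 -0.0165794  -0.07831893]
```

Moment still near zero; continuing.

Emit:
{"api": "send_rows", "payload": {"deltas": [[-0.035,-0.28,0,-0.016],[-0.034,-0.28,0,-0.016],[-0.033,-0.28,0,-0.016],[-0.033,-0.28,0,-0.016],[-0.033,-0.281,0,-0.016],[-0.032,-0.28,0,-0.016],[-0.032,-0.28,0,-0.016],[-0.03,-0.272,0,-0.015]]}}

```text
clock: 21.08
tcp_pos: [538.6, -86.9, 232.7]
tool_rot: [3.142, -0.0, -3.134]
wrist_force: [0.1, -0.2, -8.1]
grip_width: 20.9
finger_force: 59.0
```

Emit:
{"api": "send_rows", "payload": {"deltas": [[-0.029,-0.264,0,-0.015],[-0.027,-0.256,0,-0.014],[-0.027,-0.248,0,-0.014],[-0.025,-0.239,0,-0.013],[-0.024,-0.231,0,-0.013],[-0.023,-0.223,0,-0.013],[-0.021,-0.214,0,-0.012],[-0.021,-0.207,0,-0.012]]}}

```text
clock: 22.08
tcp_pos: [547.4, -161.8, 232.8]
tool_rot: [3.142, -0.0, -3.123]
wrist_force: [-0.3, -0.4, -8.5]
grip_width: 21.3
finger_force: 59.0
```

Emit:
{"api": "send_rows", "payload": {"deltas": [[-0.019,-0.198,0,-0.011],[-0.019,-0.19,0,-0.011],[-0.017,-0.182,0,-0.01],[-0.017,-0.173,0,-0.01],[-0.015,-0.165,0,-0.009],[-0.015,-0.157,0,-0.009],[-0.014,-0.149,0,-0.008],[-0.012,-0.141,0,-0.008]]}}

```text
clock: 23.08
tcp_pos: [553.7, -215.8, 232.8]
tool_rot: [3.142, -0.0, -3.115]
wrist_force: [-0.3, -0.5, -8.5]
grip_width: 21.1
finger_force: 59.0
```

Emit:
{"api": "send_rows", "payload": {"deltas": [[-0.012,-0.132,0,-0.007],[-0.011,-0.124,0,-0.007],[-0.011,-0.116,0,-0.006],[-0.009,-0.107,0,-0.006],[-0.009,-0.099,0,-0.006],[-0.008,-0.091,0,-0.005],[-0.007,-0.083,0,-0.005],[-0.006,-0.074,0,-0.004]]}}

```text
clock: 24.08
tcp_pos: [557.5, -248.5, 232.7]
tool_rot: [3.142, -0.0, -3.111]
wrist_force: [0.9, -0.7, -8.0]
grip_width: 21.2
finger_force: 59.0
```

Emit:
{"api": "send_rows", "payload": {"deltas": [[-0.006,-0.066,0,-0.004],[-0.005,-0.058,0,-0.003],[-0.004,-0.05,0,-0.003],[-0.004,-0.041,0,-0.002],[-0.002,-0.033,0,-0.002],[-0.002,-0.025,0,-0.001],[-0.002,-0.017,0,-0.001],[-0.001,-0.008,0,0]]}}

```text
clock: 25.08
tcp_pos: [558.9, -260.2, 232.8]
tool_rot: [3.142, -0.0, -3.109]
wrist_force: [-0.9, 0.0, -8.8]
grip_width: 21.0
finger_force: 59.0
```

```bash
python3 -c "
from h import *
meas()"
```

```text
t 25.07 tcp [ 558.9 -260.2  232.8] rot [ 3.1416 -0.     -3.109 ] F [-0.87  0.04 -8.8 ] M [-0.025  0.016 -0.019] w 21.0
 floor z,ky,kx [ 1.257079e+02 -1.600000e-03 -1.400000e-03] n 18671  loaf y [ 2.297 -0.005] n 13022 res 0.86 rails [(1525, np.float64(162.8)), (1510, np.float64(-163.3))]
```

```bash
python3 - <<'E'
from h import *
s,P,ok,im=wl()
q=P[ok&(abs(P[:,2]-99.7)<4)&(abs(P[:,1])<140)&(abs(P[:,0])>100)&(abs(P[:,0])<135)]
for sg in(1,-1):
    w=q[sg*q[:,0]>0];print(sg,len(w),np.percentile(w[:,0],[2,50,98]).round(1) if len(w) else '', np.polyfit(w[:,1],w[:,0],1).round(4) if len(w)>9 else '')
# pan check with top cam
t=vision.get_image("top");T=pts(t).reshape(-1,3)
m=(abs(T[:,1]+260)<200)&(abs(T[:,0]-558)<170);z=T[m&(T[:,2]>118)&(T[:,2]<140)];print(len(z),rect(z))
E
```

```text
1 3056 [109.9 115.  126.2] [1.000000e-04 1.153886e+02]
-1 6 [-116.3 -115.5 -115.3] 
757 (array([ 559.1, -232.1]), array([296.3, 263.3]), 88.23)
```

Emit:
{"api": "send_rows", "payload": {"deltas": [[0,0,0.04,0],[0,0,0.09,0],[0,0,0.11,0],[0,0,0.11,0],[0,0,0.1,0],[0,0,0.07,0],[0,0,0.04,0],[0,0,0.02,0]]}}

```text
clock: 26.22
tcp_pos: [558.9, -260.3, 209.5]
tool_rot: [3.142, -0.0, -3.109]
wrist_force: [1.0, -0.1, -8.3]
grip_width: 21.2
finger_force: 59.0
```

Emit:
{"api": "send_rows", "payload": {"deltas": [[0,0,0.02,0],[0,0,0.02,0],[0,0,0.02,0],[0,0,0.02,0]]}}

```text
clock: 26.72
tcp_pos: [558.9, -260.2, 206.4]
tool_rot: [-3.142, 0.0, -3.109]
wrist_force: [-0.1, 0.0, -8.0]
grip_width: 21.0
finger_force: 59.0
```

Emit:
{"api": "send_rows", "payload": {"deltas": [[0,0,0.015,0],[0,0,0.015,0],[0,0,0.015,0],[0,0,0,0]]}}

```text
clock: 27.22
tcp_pos: [559.0, -260.3, 204.6]
tool_rot: [-3.142, 0.0, -3.109]
wrist_force: [0.5, -0.4, -8.0]
grip_width: 21.1
finger_force: 59.1
```

Emit:
{"api": "send_rows", "payload": {"deltas": [[0,0,0.015,0],[0,0,0.015,0],[0,0,0,0]]}}

```text
clock: 27.6
tcp_pos: [559.2, -260.4, 204.4]
tool_rot: [-3.141, 0.001, -3.109]
wrist_force: [-1.7, 0.5, 0.3]
grip_width: 21.2
finger_force: 60.1
```

The wrist force is near zero, so the tray is on the pan. I release and withdraw.

Emit:
{"api": "send_rows", "payload": {"deltas": [[0,0,0,0],[0,0,0,0],[0,0,0,0],[0,0,0,0],[0,0,0,0],[0,0,0,0]], "hand": 0}}

```text
clock: 28.35
tcp_pos: [558.9, -260.2, 203.3]
tool_rot: [3.142, -0.0, -3.109]
wrist_force: [-0.4, -0.0, -0.6]
grip_width: 85.3
finger_force: 0.0
```

```bash
python3 -c "
from h import *
meas()"
```

```text
t 28.35 tcp [ 558.9 -260.2  203.3] rot [ 3.1415 -0.     -3.109 ] F [-0.39 -0.03 -0.56] M [0.016 0.025 0.025] w 85.3
 floor z,ky,kx [ 1.245507e+02 -7.000000e-04 -4.000000e-04] n 18195  loaf y [ 2.126 -0.003] n 15856 res 0.72 rails [(1536, np.float64(162.5)), (1525, np.float64(-163.6))]
```

Emit:
{"api": "send_rows", "payload": {"deltas": [[0,0,-0.1,0],[0,0,-0.3,0],[0,0,-0.5,0],[0,0,-0.6,0],[0,0,-0.6,0],[0,0,-0.5,0],[0,0,-0.2,0],[0,0,0,0]]}}

```text
clock: 29.4
tcp_pos: [559.2, -260.4, 316.0]
tool_rot: [-3.141, 0.001, -3.109]
wrist_force: [-1.0, -0.4, 0.3]
grip_width: 85.1
finger_force: 0.0
```

```bash
python3 - <<'E'
from h import *
meas()
s=vision.get_image("side");cv2.imwrite("pics/s5.png",cv2.resize(s["color"][60:330,120:400][...,::-1],None,fx=2,fy=2))
E
```

```text
t 29.4 tcp [ 559.2 -260.4  316. ] rot [-3.1409e+00  1.0000e-03 -3.1089e+00] F [-1.05 -0.4   0.28] M [-0.022 -0.03   0.01 ] w 85.1
 floor z,ky,kx [ 2.37213e+02 -1.30000e-03 -1.70000e-03] n 12220  loaf y [ 2.507 -0.   ] n 8574 res 0.75 rails [(920, np.float64(163.5)), (898, np.float64(-163.5))]
```

View pics/s5.png

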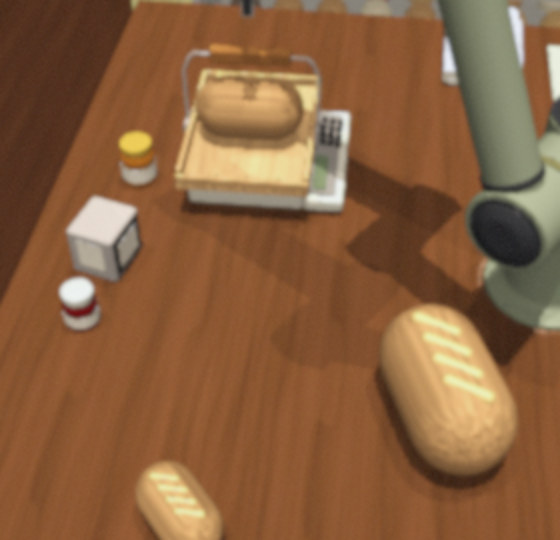

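The side view shows the tray square on the pan at about px (250,130), with the loaf under the handle and nothing else disturbed. The loaf is still, about 2.5 mm from the middle, and the gripper is clear.

```bash
python3 -c "
from h import *
print(order.hand_in())"
```

```text
the job is handed in; nothing more can be done
None
```

The job is handed in: the tray stands square and centred on the scale pan with the loaf still, about 2.5 mm from the middle, after about 29 s; because the interface has no tilt, I centred the loaf by sliding the tray on the counter before lifting it, instead of tilting it in the air.

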